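# Load the cell into the decorating turntable

### The arm

A 6-joint arm with a two-finger parallel gripper is mounted at the origin on the work surface. World frame = base frame: x ahead of the robot, y to its left, z up, the work surface at z = 0. Lengths are in m, angles in rad, forces in N, time in s.
With the tool pointing down it reaches from about 0.4 to 0.925 m from the base axis. Payload 3.4 kg.
Tool frame: the origin (TCP) lies on the centre line of the jaws, within the pads' length; the fingertips stand 19 mm ahead of it and the grasp point (between the pads) is the TCP; z points along the fingers, y is the line along which they close (so a half turn about z gives the same grasp; the last joint's range is limited). The gripper opens to 85 mm and grips with 20 to 120 N. Pads are 22 mm wide; open, the fingers measure 114 mm over their backs; the gripper's body (76 mm by 85 mm) begins 54 mm behind the grasp point. The pads swing forward as they close: fully open they stand 13 mm farther back than shut.
Start: joints at [-0.073, 0.307, 1.506, -0, 1.328, -0.073], TCP at [0.575, -0, 0.25] pointing down, gripper open.
Joint ranges: [-3.12, 3.12], [-1.05, 2.28], [0.14, 2.33], [-1.42, 4.57], [0.1, 2.73], [-2.68, 2.68]. Speed limits (rad/s): [2.57, 2.57, 3.14, 3.14, 3.14, 3.14].

### API

Orientations are given as a rotation vector (axis times angle).
In Python, from plant import * gives the robot as it stands. The module is installed in compiled form; this text tells all that it offers.
- The arm moves only by the tool arm_command, never from a script. Its argument "motion" is a list of rows, each an object of numbers: "tx", "ty", "tz": the shift along the world's x, y, z in mm; "wx", "wy", "wz": the turn, a rotation vector about the world's x, y, z in degrees; "jaw": the opening, from 0 (shut) to 1 (fully open). In form: [{"tx": .., "ty": .., "tz": .., "wx": .., "wy": .., "wz": .., "jaw": ..}, ...]. A call has 1 to 12 rows; each row is the pose to reach, as a shift and turn from the pose commanded when the call began; what a row does not reach only later rows make up. A row lasts 1/12 s, in which the tool goes at most 41.7 mm and 7.16 degrees, less where a joint would pass 70% of its speed; a pose out of reach is approached as far as the arm can. A call with a gripper value outside its range is refused whole. The fingers move at their own pace and stop on an object; the grip force is fixed at half the most. Time passes only in rows, so rows that repeat a pose let the fingers close. It gives the time, the measured TCP pose, the force, the opening and the grip force at its end, in the units of the state.
- state(): the state, without advancing time (a new reading comes with each control period).
- capture(name): name is "scene" or "side" or "wrist"; returns a dict with "frame" (480x640x3 uint8, blue, green, red), "z_map" (480x640 float32, m along the optical axis (not along the pixel's ray), 0 where there is no reading), "intrinsics" (3x3 intrinsics, pixels), "dist_coeffs" ([k1, k2, p1, p2, k3] as OpenCV has them; the pictures are not rectified), "eye" and "orientation" of the camera in the world. Camera axes: x right, y down, z forward; pixel columns grow to the right and rows downward; lengths in m; the calibration is good to about 2 mm. A picture is of the moment at which its call begins.
- sign_off(): hands the job in; it is judged then, once.
The state is a dict: "clock": time; "joint_positions": joint angles; "dq": joint speeds; "joint_torque": joint torques, N m; "eef_pos": TCP position; "tcp_rot": TCP orientation; "wrist_force": force on the tool from outside, world axes, zero at the start; "torque": the same for the moment, N m; "grip_width": finger opening in m; "grip_force": force on a finger pad.
Only numpy, scipy, OpenCV 4.12 (cv2) and the standard library are available. Lean on these libraries where they do the work, as an engineer would, in place of code of your own. Each camera call takes 0.05 s, during which the arm holds its last target. There are 200 camera calls.

### The job

Load the fresh orange cell into the battery cradle of the decorating turntable: push its flat end against the coil spring with the button end still raised, then drop the button end in behind the brass contact, so that the cell lies level and fully home, and let go. Feel your way and never load the cradle or spring with more than about 40 N. Leave the dead grey cell and everything else on the table where it is.

Things in the scene. Friction and masses are not known exactly. Their poses are not given: they have to be found in the camera images.
- fresh_cell: the cell to load: rigid cylinder, orange with a black band near its button end, 33 mm diameter, 61 mm long (58 mm body, then a steel button 10 mm wide, 3 mm long), about 0.14 kg. Origin on its axis, midway in the 61 mm; x axis runs from flat end to button. Starts level in one of the wooden rest's two places, axis 28.5 mm above the table; low ribs near its ends, its middle 30 mm free at both sides
- cell_nose (a point): centre of the button's end face, +30.5 mm along the cell's x axis
- cell_tail (a point): centre of the cell's flat end face, -30.5 mm along the cell's x axis
- dead_cell: the dead cell, grey with a white band, same shape and size, lying in the other place of the rest, 80 mm away; leave it there
- turntable: decorating turntable, fixed, z up: grey battery deck 150 (x) by 100 mm (y), top 18 mm above the table, carrying a black open cradle; wheel head 170 mm across, top 52 mm high, 175 mm to -y. Origin on the table under the cradle's nominal middle; x runs along the cradle from coil spring to brass contact. The cradle is clamped -5 to +5 mm along x off nominal: NOT in any reading; look or feel
- bay (a point): nominal middle of a loaded cell's axis, 46.5 mm above the table; axes as the turntable's. Cradle 41 mm wide, flat floor 30 mm above the table. Guide ribs 14 mm high, 12 mm long, centred 21 mm either side of the middle, 34.6 mm between their faces; the cell's middle 30 mm is free on both sides down to the deck. With the spring free the gap is 7 mm shorter than the cell
- spring_end (a point): nominal face centre of the free spring's steel tip (disc, 12 mm across), 23.5 mm to -x of bay, 46.5 mm above the table. This end points away from the robot. It moves 13 mm to -x, then is solid. It pushes to +x: 2 N when free, 0.8 N more per mm: 7.6 N with the cell home, 12.4 N fully squeezed. Wall behind it: face 17 mm to -x of this point, top 55 mm above the table. Shifts with the cradle
- brass_end (a point): nominal centre of the brass contact's face, 30.5 mm to +x of bay, where the button rests. The end wall with it has its top 48 mm above the table (18 mm above the cradle's floor), so a tilted cell passes over it. Real place: -5 to +5 mm along x, with the cradle
- cover: grey battery cover plate, 85 x 55 x 6 mm, loose on the table; leave it
- bowl: terracotta bowl, 100 mm across, 45 mm high, loose; leave it
- glaze_jar: blue glaze jar, 60 mm across, 85 mm high, loose; leave it
- cutter: round steel cutter ring, 68 mm across, 50 mm high, loose; leave it
- modelling_tool: red modelling tool with a steel tip, 180 mm long, loose; leave it
- wood_rib: thin wooden potter's rib, 100 x 50 x 7 mm, loose; leave it
Things that resemble listed ones, but are neither listed nor needed, are in the scene too. Of the things like the fresh_cell, leave any that is blue, red or turquoise; of the rest the smaller one is meant.

How it is judged:
By the outcome, as a careful person would: the job done as asked, in the order asked, and still so for the second after the job is handed in, with the robot touching nothing.
It also fails if it takes over 62 s, if anything falls off the work surface, if the arm or the gripper's body presses on something with over 40 N, if the wrist force passes 120 N, or if a joint passes its speed limit or range.

## Working session

There is one attempt and no reset: what is moved stays moved. The work goes in short steps, Python scripts to look and compute and a tool call to move; the robot and the scene stay as the last step left them, time stands still between calls to the robot, and variables do not carry over. Pictures are saved under pics/ and viewed, at most 10 in all, crops included, and the job is handed in when it is done.

Besides the shell and the picture viewer there is one more tool, called after "Call:" by a JSON object that holds its "name" and its "arguments", one argument or row to a line. arm_command: Moves the arm, as the interface text tells. Its arguments: {"type":"object","properties":{"motion":{"type":"array"}},"required":["motion"]}

```bash
mkdir -p pics; cat > h.py <<'E'
from plant import *
import numpy as np, cv2
from scipy.spatial.transform import Rotation as R
def rot(o):
    o=np.array(o,float)
    if o.shape==(3,3): return o
    return R.from_rotvec(o).as_matrix() if o.size==3 else R.from_quat(o).as_matrix()
def cloud(c):
    h,w=c["z_map"].shape
    u,v=np.meshgrid(np.arange(w),np.arange(h))
    p=cv2.undistortPoints(np.stack([u,v],-1).reshape(-1,1,2).astype(np.float64),np.array(c["intrinsics"],float),np.array(c["dist_coeffs"],float)).reshape(h,w,2)
    z=c["z_map"]
    P=np.dstack([p[...,0]*z,p[...,1]*z,z])
    W=P@rot(c["orientation"]).T+np.array(c["eye"])
    W[z==0]=np.nan
    return W
E
python3 - <<'E'
from h import *
import pickle
for n in("scene","side"):
    c=capture(n); cv2.imwrite(f"pics/{n}0.png",c["frame"]); pickle.dump(c,open(n+"0.pkl","wb"))
    print(n,c["eye"],c["orientation"],np.array(c["intrinsics"]).tolist())
print(state())
E
```

```text
scene [ 1.4158013  -0.65510553  0.81888943] [-1.99275547 -0.97375389  0.52038625] [[506.2671253279055, 0.0, 321.86494974119256], [0.0, 506.2671253279055, 244.37878558462228], [0.0, 0.0, 1.0]]
side [ 0.16095383 -0.52302443  0.76175424] [-2.26325907  0.79685507 -0.32728771] [[463.2099319891777, 0.0, 313.9820241100507], [0.0, 463.2099319891777, 240.1952269906745], [0.0, 0.0, 1.0]]
{'clock': 0.1, 'joint_positions': array([-7.35073601e-02,  3.07534877e-01,  1.50753644e+00, -2.52853849e-05,
        1.32839153e+00, -7.35068687e-02]), 'dq': array([-0.00108248, -0.00031474, -0.00248304,  0.00083674, -0.00051796,
        0.00217996]), 'joint_torque': array([ 4.70438190e-04, -4.58528459e+01, -2.52607870e+01, -1.75910814e-04,
        5.54533050e-03,  5.92343241e-08]), 'eef_pos': array([5.74417012e-01, 5.50625691e-06, 2.49454480e-01]), 'tcp_rot': array([-2.22044492e+00, -2.22045735e+00,  1.94741098e-03]), 'wrist_force': array([ 0.26535625, -0.11354393, -1.75351307]), 'torque': array([ 0.00171936, -0.0576333 ,  0.00200627]), 'grip_force': 0.0, 'grip_width': 0.08515495943319826}
```

View pics/scene0.png

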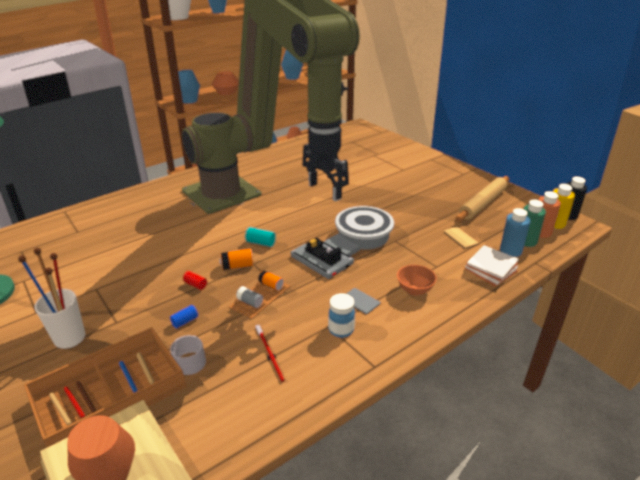

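View pics/side0.png

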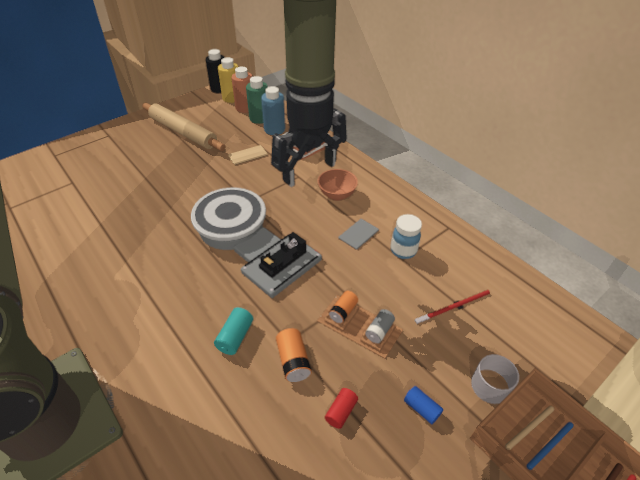

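The fresh cell is the smaller orange one, in the rest at side (343,307) and scene (270,281), with the dead cell at side (380,327). The cradle is at side (283,255). Next I'll measure them.

```bash
python3 - <<'E'
from h import *
import pickle
im={}
for n,box in(("side",(225,215,410,365)),("scene",(225,215,365,315))):
    c=pickle.load(open(n+"0.pkl","rb")); W=cloud(c); f=c["frame"]
    x0,y0,x1,y1=box
    hsv=cv2.cvtColor(f,cv2.COLOR_BGR2HSV)
    m=np.zeros(f.shape[:2],bool)
    if n=="side": m[285:325,325:362]=1
    else: m[270:292,256:286]=1
    o=m&(hsv[...,0]<18)&(hsv[...,1]>190)&(hsv[...,2]>120)&(W[...,2]>.015)
    top=m&(W[...,2]>.036)
    for k,q in(("orange",o),("top",top)):
        P=W[q]; 
        xy=P[:,:2]; ce=xy.mean(0); s,v=np.linalg.eigh(np.cov(xy.T)); d=v[:,1]
        t=(xy-ce)@d
        print(n,k,q.sum(),ce,np.nanmax(P[:,2]),"axis",d,np.degrees(np.arctan2(d[1],d[0])),np.percentile(t,[2,98]))
    # deck
    m[:]=0; m[y0:y1,x0:x1]=1
    dk=m&(abs(W[...,2]-.018)<.004)&(hsv[...,1]<60)
    r=cv2.minAreaRect((W[dk][:,:2]*1000).astype(np.float32)); print(n,"deck",dk.sum(),r)
    tab=m&(abs(W[...,2])<.01); print("table z",np.median(W[tab][:,2]))
    blk=m&(W[...,2]>.026)&(f.max(2)<70)
    print("black",blk.sum(),cv2.minAreaRect((W[blk][:,:2]*1000).astype(np.float32)))
    k=4 if n=="side" else 5
    im[n]=cv2.resize(f[y0:y1,x0:x1],None,fx=k,fy=k,interpolation=cv2.INTER_CUBIC)
    cv2.imwrite(f"pics/{n}_crop.png",im[n])
E
```

```text
<stdin>:15: RuntimeWarning: Mean of empty slice.
  ret = um.true_divide(
  avg = a.mean(axis, **keepdims_kw)
<stdin>:15: RuntimeWarning: Degrees of freedom <= 0 for slice
  c *= np.true_divide(1, fact)
  c *= np.true_divide(1, fact)
Traceback (most recent call last):
ValueError: zero-size array to reduction operation fmax which has no identity
```

```bash
python3 - <<'E'
from h import *
import pickle
for n,pts in(("side",[(343,300),(300,400),(228,210),(283,275),(200,300),(320,110)]),("scene",[(270,281),(365,220),(300,340),(320,265)])):
    c=pickle.load(open(n+"0.pkl","rb")); W=cloud(c)
    for u,v in pts: print(n,u,v,W[v,u],c["z_map"][v,u],cv2.cvtColor(c["frame"],cv2.COLOR_BGR2HSV)[v,u])
E
```

```text
side 343 300 [ 0.54042458 -0.14590208  0.0457822 ] 0.88469464 [ 13 163 221]
side 300 400 [ 0.36545022 -0.23650115  0.001796  ] 0.79090935 [ 14 116 165]
side 228 210 [0.5004341  0.20438342 0.05165007] 1.051504 [30  3 93]
side 283 275 [ 0.50159233 -0.0028502   0.01509731] 0.9667704 [38 11 94]
side 200 300 [0.33709754 0.05925424 0.00085804] 0.93836445 [ 14 118 160]
side 320 110 [ 0.56690742 -0.03698927  0.39201226] 0.7056937 [120  22  35]
scene 270 281 [ 0.55508577 -0.15594744  0.03623359] 1.2560434 [ 14 255 207]
scene 365 220 [0.49937042 0.20890786 0.04836661] 1.4694712 [140   8  99]
scene 300 340 [ 0.73887857 -0.19770541  0.00234958] 1.1338134 [ 14 159 186]
scene 320 265 [ 0.5572724  -0.00097167  0.01591772] 1.3441367 [ 45   4 114]
```

Calibration and depth are sound, but the saturation threshold was too strict.

```bash
python3 - <<'E'
from h import *
import pickle
for n,box in(("side",(225,215,410,365)),("scene",(225,215,365,315))):
    c=pickle.load(open(n+"0.pkl","rb")); W=cloud(c); f=c["frame"]
    x0,y0,x1,y1=box
    hsv=cv2.cvtColor(f,cv2.COLOR_BGR2HSV); m=np.zeros(f.shape[:2],bool)
    if n=="side": m[285:330,325:362]=1
    else: m[268:294,254:288]=1
    top=m&(W[...,2]>.032)
    P=W[top]; xy=P[:,:2]; ce=xy.mean(0); s,v=np.linalg.eigh(np.cov(xy.T)); d=v[:,1]; t=(xy-ce)@d
    print(n,"cell",top.sum(),ce,P[:,2].max(),np.degrees(np.arctan2(d[1],d[0])),np.percentile(t,[1,99]), cv2.minAreaRect((xy*1000).astype(np.float32)))
    m[:]=0; m[y0:y1,x0:x1]=1
    dk=m&(abs(W[...,2]-.017)<.004)&(hsv[...,1]<60)&(abs(W[...,1])<.09)
    print(n,"deck",dk.sum(),cv2.minAreaRect((W[dk][:,:2]*1000).astype(np.float32)))
    blk=m&(W[...,2]>.026)&(f.max(2)<70)&(abs(W[...,1])<.06)
    print("black",blk.sum(),cv2.minAreaRect((W[blk][:,:2]*1000).astype(np.float32)))
    whl=(W[...,2]>.044)&(W[...,2]<.058)&(np.hypot(W[...,0]-.5,W[...,1]-.2)<.12)
    print("wheel",cv2.minEnclosingCircle((W[whl][:,:2]*1000).astype(np.float32)))
    k=4 if n=="side" else 5
    cv2.imwrite(f"pics/{n}_crop.png",cv2.resize(f[y0:y1,x0:x1],None,fx=k,fy=k,interpolation=cv2.INTER_CUBIC))
E
```

```text
side cell 452 [ 0.53602366 -0.15230389] 0.04748773811874918 -164.21085632119411 [-0.03184044  0.02750271] ((537.5340576171875, -149.61825561523438), (62.632904052734375, 32.22051239013672), 17.423234939575195)
side deck 1659 ((539.8493041992188, 1.0890274047851562), (177.56259155273438, 396.01666259765625), 89.82048034667969)
black 786 ((523.6678466796875, 28.53044891357422), (102.2061767578125, 42.82470703125), 8.020994186401367)
wheel ((497.21173095703125, 200.01622009277344), 87.1667251586914)
scene cell 213 [ 0.54753028 -0.15375353] 0.04687778611424276 -165.2557516610782 [-0.02599973  0.03204003] ((552.9940795898438, -177.3792266845703), (61.00971603393555, 87.10792541503906), 20.93507957458496)
scene deck 695 ((484.78253173828125, 31.76156997680664), (231.55030822753906, 115.97782135009766), 3.583906412124634)
black 371 ((530.14599609375, 28.98212432861328), (101.0327377319336, 44.17562484741211), 6.188880920410156)
wheel ((504.1861572265625, 202.7710723876953), 88.82035064697266)
```

View pics/side_crop.png

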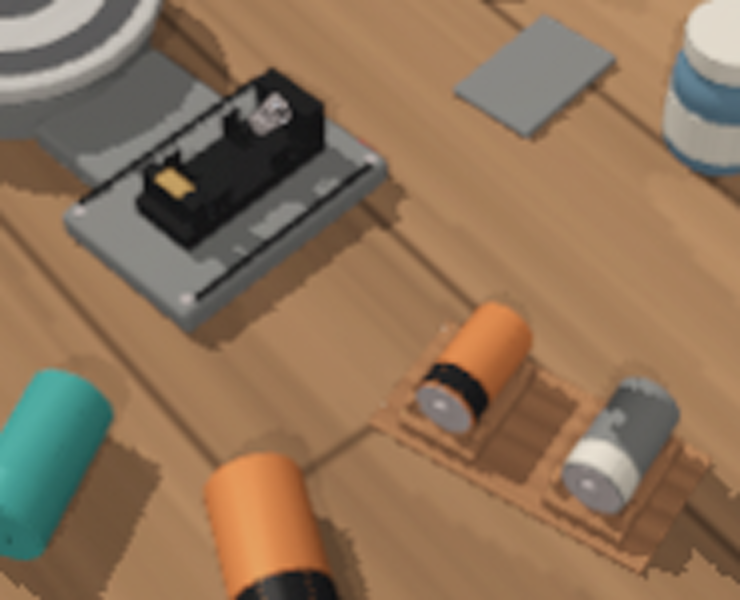

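The side crop shows the fresh cell at crop (470,365), button and black band toward the robot at (450,395). The cradle's brass is at crop (175,180), nearest the robot, and the spring is at (268,113) on the far end. The cell axis is about 16° and the cradle axis about 8°. I'll check where the wrist camera sits before moving.

```bash
python3 - <<'E'
from h import *
s=state(); c=capture("wrist")
T=rot(s["tcp_rot"]); print(T.round(3)); print("eye in tool",T.T@(np.array(c["eye"])-s["eef_pos"]),"\ncam axes in tool\n",(T.T@rot(c["orientation"])).round(3),c["intrinsics"][0][0])
E
```

```text
[[-0.     1.    -0.002]
 [ 1.     0.     0.   ]
 [ 0.    -0.002 -1.   ]]
eye in tool [ 0.08433274  0.00058417 -0.12316465] 
cam axes in tool
 [[ 0.    -0.944 -0.329]
 [ 1.     0.001 -0.001]
 [ 0.001 -0.329  0.944]] 422.8549416994052
```

Call:
{"name": "arm_command", "arguments": {
  "motion": [
    {"tx": -10, "ty": -40, "tz": -10, "wz": -7},
    {"tx": -20, "ty": -75, "tz": -20, "wz": -14},
    {"tx": -30, "ty": -110, "tz": -30, "wz": -21},
    {"tx": -34, "ty": -140, "tz": -40, "wz": -28},
    {"tx": -34, "ty": -149, "tz": -50, "wz": -35},
    {"tx": -34, "ty": -149, "tz": -50, "wz": -42},
    {"tx": -34, "ty": -149, "tz": -50, "wz": -49},
    {"tx": -34, "ty": -149, "tz": -50, "wz": -56},
    {"tx": -34, "ty": -149, "tz": -50, "wz": -63},
    {"tx": -34, "ty": -149, "tz": -50, "wz": -70},
    {"tx": -34, "ty": -149, "tz": -50, "wz": -74},
    {"tx": -34, "ty": -149, "tz": -50, "wz": -74}
  ]
}}

```text
invalid input
```

Call:
{"name": "arm_command", "arguments": {
  "motion": [
    {"tx": -10, "ty": -40, "tz": -10, "wx": 0, "wy": 0, "wz": -7, "jaw": 0.8},
    {"tx": -20, "ty": -75, "tz": -20, "wx": 0, "wy": 0, "wz": -14, "jaw": 0.8},
    {"tx": -30, "ty": -110, "tz": -30, "wx": 0, "wy": 0, "wz": -21, "jaw": 0.8},
    {"tx": -34, "ty": -140, "tz": -40, "wx": 0, "wy": 0, "wz": -28, "jaw": 0.8},
    {"tx": -34, "ty": -149, "tz": -50, "wx": 0, "wy": 0, "wz": -35, "jaw": 0.8},
    {"tx": -34, "ty": -149, "tz": -50, "wx": 0, "wy": 0, "wz": -42, "jaw": 0.8},
    {"tx": -34, "ty": -149, "tz": -50, "wx": 0, "wy": 0, "wz": -49, "jaw": 0.8},
    {"tx": -34, "ty": -149, "tz": -50, "wx": 0, "wy": 0, "wz": -56, "jaw": 0.8},
    {"tx": -34, "ty": -149, "tz": -50, "wx": 0, "wy": 0, "wz": -63, "jaw": 0.8},
    {"tx": -34, "ty": -149, "tz": -50, "wx": 0, "wy": 0, "wz": -70, "jaw": 0.8},
    {"tx": -34, "ty": -149, "tz": -50, "wx": 0, "wy": 0, "wz": -74, "jaw": 0.8},
    {"tx": -34, "ty": -149, "tz": -50, "wx": 0, "wy": 0, "wz": -74, "jaw": 0.8}
  ]
}}

```text
clock: 1.15
eef_pos: [0.5407, -0.149, 0.2]
tcp_rot: [-3.111, -0.434, 0.001]
wrist_force: [-0.1, 0.5, -0.3]
grip_width: 0.0685
grip_force: 0.0
```

```bash
cat > cell.py <<'E'
from h import *
from scipy.optimize import least_squares
def fitcell(W,f,ctr,zax=None,r=.0165,rad=.045,zlo=.032):
    "fit cylinder radius r, level axis, at height zax"
    m=np.isfinite(W[...,2])&(W[...,2]>zlo)&(W[...,2]<.055)&(np.hypot(W[...,0]-ctr[0],W[...,1]-ctr[1])<rad)
    P=W[m]
    def res(p):
        n=np.array([-np.sin(p[2]),np.cos(p[2])]); d=(P[:,:2]-p[:2])@n
        return np.hypot(d,P[:,2]-p[3])-r
    s=least_squares(res,[ctr[0],ctr[1],np.radians(ctr[2]),.0285],loss="soft_l1",f_scale=.001)
    a=s.x[2]; t=(P[:,:2]-s.x[:2])@[np.cos(a),np.sin(a)]
    ok=abs(res(s.x))<.002
    lo,hi=np.percentile(t[ok],[.5,99.5])
    c=s.x[:2]+(lo+hi)/2*np.array([np.cos(a),np.sin(a)])
    return c,np.degrees(a),s.x[3],hi-lo,ok.sum(),m,np.abs(res(s.x)).mean()
E
python3 - <<'E'
from cell import *
c=capture("wrist"); cv2.imwrite("pics/w1.png",c["frame"]); W=cloud(c)
r=fitcell(W,c["frame"],(.541,-.149,16)); print(r[:5],r[6]); s=state(); T=rot(s["tcp_rot"]); print(s["eef_pos"],T[:,1],np.degrees(np.arctan2(T[1,0],T[0,0])))
E
```

```text
(array([ 0.54011723, -0.14717964]), np.float64(17.531891728944373), np.float64(0.027849448792462324), np.float64(0.057875610275359826), np.int64(3568)) 0.0005884076414851962
[ 0.54078744 -0.14897502  0.20001043] [ 2.77168618e-01 -9.60821211e-01 -3.97274267e-04] 16.0913051195255
```

View pics/w1.png

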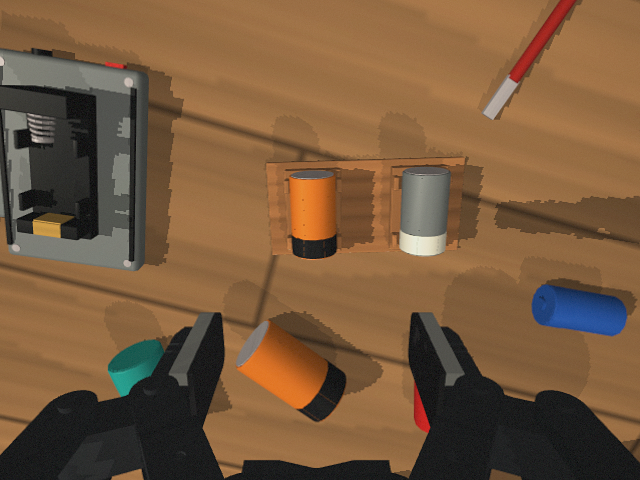

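The wrist view shows the fresh cell at (313,215), button end (black band) at the lower edge. The cradle is at left, with its spring at (42,125) and brass at (52,225). The fit gives a 57.9 mm body and an axis height of 28 mm, both as expected. Next I'll look at the cradle from the same relative height.

Call:
{"name": "arm_command", "arguments": {
  "motion": [
    {"tx": -3, "ty": 35, "tz": 5, "wx": 0, "wy": 0, "wz": -3, "jaw": 0.8},
    {"tx": -6, "ty": 70, "tz": 10, "wx": 0, "wy": 0, "wz": -6, "jaw": 0.8},
    {"tx": -10, "ty": 105, "tz": 18, "wx": 0, "wy": 0, "wz": -8, "jaw": 0.8},
    {"tx": -13, "ty": 140, "tz": 18, "wx": 0, "wy": 0, "wz": -8, "jaw": 0.8},
    {"tx": -16, "ty": 170, "tz": 18, "wx": 0, "wy": 0, "wz": -8, "jaw": 0.8},
    {"tx": -16, "ty": 179, "tz": 18, "wx": 0, "wy": 0, "wz": -8, "jaw": 0.8},
    {"tx": -16, "ty": 179, "tz": 18, "wx": 0, "wy": 0, "wz": -8, "jaw": 0.8},
    {"tx": -16, "ty": 179, "tz": 18, "wx": 0, "wy": 0, "wz": -8, "jaw": 0.8}
  ]
}}

```text
clock: 1.87
eef_pos: [0.5251, 0.0299, 0.2183]
tcp_rot: [3.133, 0.224, 0.0]
wrist_force: [-0.1, 0.4, -0.6]
grip_width: 0.0683
grip_force: 0.0
```

```bash
python3 - <<'E'
from h import *
import pickle
c=capture("wrist"); pickle.dump((c,state()),open("cr.pkl","wb")); W=cloud(c); f=c["frame"]
s=state(); print(s["eef_pos"],s["wrist_force"])
# ortho map: u along -x_t direction, 0.5 mm/px, about (.525,.03), yaw 8
a=np.radians(8); e=np.array([np.cos(a),np.sin(a)]); n=np.array([-np.sin(a),np.cos(a)])
d=W[...,:2]-[.525,.03]; U=d@e; V=d@n
m=np.isfinite(U)&(abs(U)<.09)&(abs(V)<.065)&(W[...,2]<.08)
g=cv2.resize(f[120:360,160:480],None,fx=2.5,fy=2.5,interpolation=cv2.INTER_CUBIC) 
cv2.imwrite("pics/cr.png",f)
hgt=np.full((280,380),0,np.uint8); o=np.argsort(W[m][:,2])
hgt[np.clip(140-(V[m][o]*2000).astype(int),0,279),np.clip(190+(U[m][o]*2000).astype(int),0,379)]=np.clip((W[m][o][:,2]-.01)*5000,0,255)
col=np.zeros((280,380,3),np.uint8)
col[np.clip(140-(V[m][o]*2000).astype(int),0,279),np.clip(190+(U[m][o]*2000).astype(int),0,379)]=f[m][o]
hgt=cv2.cvtColor(hgt,cv2.COLOR_GRAY2BGR)
cv2.imwrite("pics/ortho.png",np.vstack([f[100:380,130:510],col,]) if 0 else cv2.resize(np.hstack([col,hgt]),(760,280)))
E
```

```text
[0.52521989 0.02917488 0.21822775] [-0.14433771  0.21377406  0.19591166]
```

View pics/cr.png

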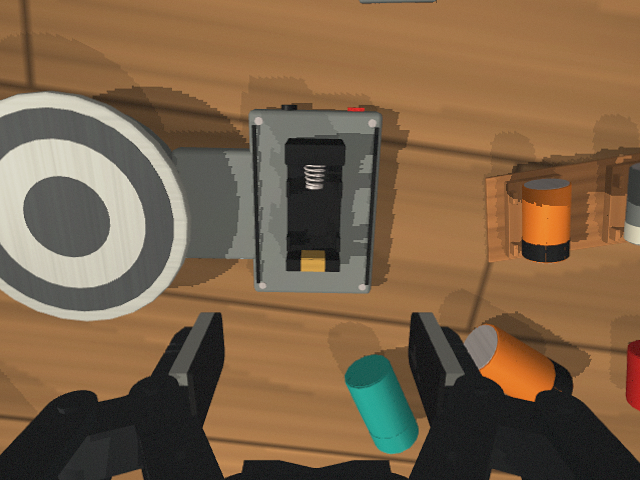

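View pics/ortho.png

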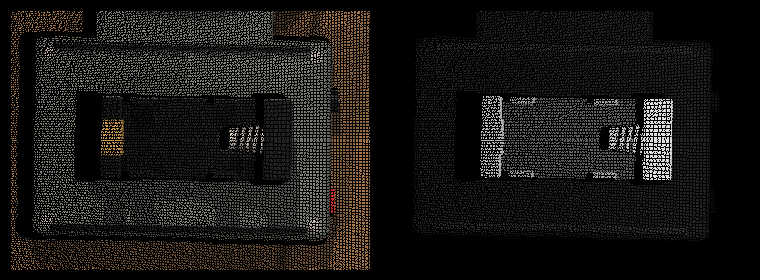

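The wrist view shows the cradle with its spring at (315,178) and brass at (313,260). The ortho view resolves both end walls and the ribs, so I'll take the numbers from those.

```bash
python3 - <<'E'
from h import *
import pickle
c,s=pickle.load(open("cr.pkl","rb")); W=cloud(c); f=c["frame"]
a=np.radians(8); e=np.array([np.cos(a),np.sin(a)]); n=np.array([-np.sin(a),np.cos(a)])
d=(W[...,:2]-[.525,.03])*1000; U=d@e; V=d@n; Z=W[...,2]*1000
ok=np.isfinite(U)
def rep(k,m): print(k,m.sum(),"U",np.percentile(U[m],[1,50,99]).round(1),"V",np.percentile(V[m],[1,50,99]).round(1),"z",np.median(Z[m]).round(1), np.round(cv2.minAreaRect(np.stack([U[m],V[m]],1).astype(np.float32))[2],2))
rep("springwall",ok&(Z>52)&(Z<58)&(U>20)&(U<70)&(abs(V)<30))
b=ok&(Z>44.5)&(Z<52)&(U>-60)&(U<-20)&(abs(V)<30); rep("brasswall",b)
hs=cv2.cvtColor(f,cv2.COLOR_BGR2HSV)
rep("brass",ok&(hs[...,1]>110)&(U>-60)&(U<-20)&(abs(V)<15)&(Z>40))
rep("floor",ok&(Z>26)&(Z<33)&(U>-26)&(U<10)&(abs(V)<19))
for k,lo,hi in(("ribN",-40,-12),("ribS",5,35)):
  for sg in(1,-1):
    rep(k+str(sg),ok&(Z>39)&(Z<47)&(U>(-28 if k=="ribN" else lo))&(U<hi)&(sg*V>13)&(sg*V<30))
rep("spring",ok&(Z>38)&(Z<56)&(U>5)&(U<30)&(abs(V)<9)&(f.max(2)>90))
dk=ok&(Z>14)&(Z<21)&(abs(U)<90)&(abs(V)<56); rep("deck",dk)
# deck edge yaw: per-U-bin min V, per V-bin ends
for sg,nm in((-1,"-V"),):
  us=np.arange(-60,60,6); ed=[np.percentile(-V[dk&(abs(U-u)<3)],99.5) for u in us]; print("edge -V slope deg",np.degrees(np.arctan(np.polyfit(us,-np.array(ed),1)[0])),np.mean(ed))
vs=np.arange(-40,40,5)
for sg in(1,-1):
  ed=np.array([np.percentile(sg*U[dk&(abs(V-v)<2.5)],99.5) for v in vs]); print("edge U",sg,np.degrees(np.arctan(-sg*np.polyfit(vs,ed,1)[0])),ed.mean())
for us,lab in((b,"brasswall"),):
  pass
# cradle side edges
cr=ok&(Z>27)&(Z<60)&(abs(V)<30)
us=np.arange(-36,44,4)
for sg in(1,-1):
  ed=np.array([np.percentile(sg*V[cr&(abs(U-u)<2)],99) if (cr&(abs(U-u)<2)).sum()>20 else np.nan for u in us]); g=np.isfinite(ed); p=np.polyfit(us[g],sg*ed[g],1); print("cradle side",sg,np.degrees(np.arctan(p[0])),p[1],ed.round(1))
print("tcp in UV",((s["eef_pos"][:2]-[.525,.03])*1000)@np.stack([e,n],1))
from cell import fitcell
r=fitcell(W,f,(.541,-.149,17)); print(r[:5])
E
```

```text
springwall 1382 U [22.7 43.4 50.7] V [-19.6   0.5  20.6] z 54.4 89.0
brasswall 767 U [-44.9 -39.  -26.9] V [-18.4   1.9  22.3] z 47.6 0.94
brass 425 U [-44.8 -37.9 -33.9] V [-7.9  1.2 11. ] z 47.6 89.63
floor 2169 U [-25.4  -7.2   9.8] V [-18.5   0.5  18.7] z 29.6 0.21
ribN1 56 U [-27.9 -22.4 -18.4] V [19.1 20.3 21.6] z 43.5 89.43
ribN-1 55 U [-28.  -22.9 -18.8] V [-18.4 -16.8 -15.6] z 43.8 89.94
ribS1 68 U [12.2 18.3 23.6] V [18.4 19.5 20.7] z 43.5 89.87
ribS-1 73 U [11.6 16.9 22.9] V [-19.  -17.5 -16.3] z 43.4 0.59
spring 176 U [19.9 24.5 29.9] V [-5.1  0.5  6.3] z 51.2 87.64
deck 16000 U [-76.6   7.5  69.3] V [-48.1   7.3  54.8] z 17.6 88.85
edge -V slope deg -1.5156994260440373 48.23579866876127
edge U 1 -1.6016771135715773 69.97516758342542
edge U -1 -0.7919434704650161 77.45505758606348
cradle side 1 -0.6998029760889067 20.880921999270807 [21.8 19.4 21.5 21.5 21.4 21.4 21.3 21.3 21.2 21.1 21.  20.5 20.2 20.6
 20.5 20.7 20.6 20.5 19.9 20.7]
cradle side -1 -1.4134546270665809 -18.62342732752624 [17.9 15.8 18.4 18.3 18.3 18.8 18.8 18.7 18.6 18.5 19.2 18.4 18.9 18.9
 18.8 19.5 19.4 19.1 19.2 19.7]
tcp in UV [ 0.10291165 -0.8476955 ]
(array([ 0.54030377, -0.14735434]), np.float64(17.334932423932656), np.float64(0.027866010095138834), np.float64(0.05757194668115073), np.int64(3231))
```

```bash
python3 - <<'E'
from h import *
import pickle
c,s=pickle.load(open("cr.pkl","rb")); W=cloud(c)
a=np.radians(17.4); e=np.array([np.cos(a),np.sin(a)]); n=np.array([-np.sin(a),np.cos(a)])
d=(W[...,:2]-[.5402,-.1473])*1000; U=d@e; V=d@n; Z=W[...,2]*1000; ok=np.isfinite(U)
for lo in range(14,50,3):
  m=ok&(abs(U)<13)
  A=m&(V>lo)&(V<lo+3); B=m&(V<-lo)&(V>-lo-3); C=ok&(abs(U)>16)&(abs(U)<28)&(V>lo)&(V<lo+3)
  print(lo,[np.percentile(Z[q],[10,50,90]).round(1) if q.any() else None for q in(A,B,C)])
E
```

```text
14 [array([11.6, 29.9, 35.1]), None, array([11.7, 31.3, 35.5])]
17 [array([10.5, 11.7, 12.5]), None, array([11.1, 19.1, 21.2])]
20 [array([ 3.2,  6.3, 11.3]), None, array([ 3.3,  9.2, 19.2])]
23 [array([2.9, 3.6, 4.8]), None, array([2.8, 3.7, 4.7])]
26 [array([2.8, 3.6, 4.6]), None, array([3.1, 3.6, 4.4])]
29 [array([2.6, 3.7, 4.5]), None, array([2.8, 3.5, 4.6])]
32 [array([-0.5,  3.2,  4.5]), array([3. , 4. , 4.7]), array([-0.1,  3. ,  4.4])]
35 [array([-1.3, -0.3,  1. ]), array([2.8, 3.6, 4.3]), array([-1.2, -0.3,  0.5])]
38 [array([-1.3, -0.3,  0.4]), array([2.8, 3.8, 4.6]), array([-1.3, -0.5,  0.5])]
41 [array([-1.2, -0.3,  0.5]), array([2.8, 3.7, 4.7]), array([-1.2, -0.3,  0.4])]
44 [array([-1.1, -0.3,  0.6]), array([2.9, 3.7, 4.6]), array([-1.3, -0.2,  0.6])]
47 [array([-1.2, -0.3,  0.7]), array([2.8, 3.7, 4.6]), array([-1.4, -0.4,  0.6])]
```

The rest's block is 12 mm high and reaches about 20 mm either side of the cell. The cradle floor is 41 mm wide in the same way. I'll grip with the TCP about 5.5 mm above the cell axis so the fingertips clear both.

Call:
{"name": "arm_command", "arguments": {
  "motion": [
    {"tx": 3, "ty": -37, "tz": 0, "wx": 0, "wy": 0, "wz": 3, "jaw": 0.8},
    {"tx": 6, "ty": -74, "tz": 0, "wx": 0, "wy": 0, "wz": 6, "jaw": 0.8},
    {"tx": 9, "ty": -111, "tz": 0, "wx": 0, "wy": 0, "wz": 9.4, "jaw": 0.8},
    {"tx": 12, "ty": -148, "tz": -5, "wx": 0, "wy": 0, "wz": 9.4, "jaw": 0.8},
    {"tx": 14, "ty": -178, "tz": -20, "wx": 0, "wy": 0, "wz": 9.4, "jaw": 0.8},
    {"tx": 14, "ty": -178, "tz": -50, "wx": 0, "wy": 0, "wz": 9.4, "jaw": 0.8},
    {"tx": 14, "ty": -178, "tz": -85, "wx": 0, "wy": 0, "wz": 9.4, "jaw": 0.8},
    {"tx": 14, "ty": -178, "tz": -115, "wx": 0, "wy": 0, "wz": 9.4, "jaw": 0.8},
    {"tx": 14, "ty": -178, "tz": -135, "wx": 0, "wy": 0, "wz": 9.4, "jaw": 0.8},
    {"tx": 14, "ty": -178, "tz": -135, "wx": 0, "wy": 0, "wz": 9.4, "jaw": 0.8}
  ]
}}

```text
clock: 2.75
eef_pos: [0.5352, -0.1491, 0.0788]
tcp_rot: [-3.102, -0.471, 0.013]
wrist_force: [-0.8, 0.1, -0.3]
grip_width: 0.0683
grip_force: 0.0
```

```bash
python3 - <<'E'
from cell import *
c=capture("wrist"); W=cloud(c); s=state()
r=fitcell(W,c["frame"],(.5402,-.1473,17.4)); print(r[:5],r[6]); T=rot(s["tcp_rot"]); print(s["eef_pos"],np.degrees(np.arctan2(T[1,0],T[0,0])),s["wrist_force"])
E
```

```text
(array([ 0.54058623, -0.14715376]), np.float64(17.53194725412306), np.float64(0.027805074111158564), np.float64(0.05733959008361855), np.int64(9063)) 0.0006310147891971831
[ 0.53680535 -0.14928952  0.08100109] 17.290445056061685 [-0.27504061 -0.50619531 -0.17646743]
```

Call:
{"name": "arm_command", "arguments": {
  "motion": [
    {"tx": 0, "ty": 0.3, "tz": -15, "wx": 0, "wy": 0, "wz": 0, "jaw": 0.8},
    {"tx": 0, "ty": 0.3, "tz": -30, "wx": 0, "wy": 0, "wz": 0, "jaw": 0.8},
    {"tx": 0, "ty": 0.3, "tz": -42, "wx": 0, "wy": 0, "wz": 0, "jaw": 0.8},
    {"tx": 0, "ty": 0.3, "tz": -49, "wx": 0, "wy": 0, "wz": 0, "jaw": 0.8},
    {"tx": 0, "ty": 0.3, "tz": -49, "wx": 0, "wy": 0, "wz": 0, "jaw": 0.8},
    {"tx": 0, "ty": 0.3, "tz": -49, "wx": 0, "wy": 0, "wz": 0, "jaw": 0.8},
    {"tx": 0, "ty": 0.3, "tz": -49, "wx": 0, "wy": 0, "wz": 0, "jaw": 0.8}
  ]
}}

```text
clock: 3.38
eef_pos: [0.54, -0.1483, 0.0355]
tcp_rot: [3.104, 0.475, 0.003]
wrist_force: [0.6, 0.2, -0.6]
grip_width: 0.0685
grip_force: 0.0
```

Call:
{"name": "arm_command", "arguments": {
  "motion": [
    {"tx": 0, "ty": 0, "tz": 0, "wx": 0, "wy": 0, "wz": 0, "jaw": 0.3},
    {"tx": 0, "ty": 0, "tz": 0, "wx": 0, "wy": 0, "wz": 0, "jaw": 0.3},
    {"tx": 0, "ty": 0, "tz": 0, "wx": 0, "wy": 0, "wz": 0, "jaw": 0.3},
    {"tx": 0, "ty": 0, "tz": 0, "wx": 0, "wy": 0, "wz": 0, "jaw": 0.3},
    {"tx": 0, "ty": 0, "tz": 0, "wx": 0, "wy": 0, "wz": 0, "jaw": 0.3},
    {"tx": 0, "ty": 0, "tz": 0, "wx": 0, "wy": 0, "wz": 0, "jaw": 0.3}
  ]
}}

```text
clock: 3.88
eef_pos: [0.5395, -0.1479, 0.0352]
tcp_rot: [3.105, 0.475, 0.002]
wrist_force: [-0.6, 0.4, 7.1]
grip_width: 0.031
grip_force: 59.0
```

The width reads 31 mm with an upward reaction, so the pads are gripping above the diameter. I'll regrip a little lower.

Call:
{"name": "arm_command", "arguments": {
  "motion": [
    {"tx": 0, "ty": 0, "tz": 0, "wx": 0, "wy": 0, "wz": 0, "jaw": 0.55},
    {"tx": 0, "ty": 0, "tz": 0, "wx": 0, "wy": 0, "wz": 0, "jaw": 0.55},
    {"tx": 0, "ty": 0, "tz": 0, "wx": 0, "wy": 0, "wz": 0, "jaw": 0.55},
    {"tx": 0, "ty": 0, "tz": -4, "wx": 0, "wy": 0, "wz": 0, "jaw": 0.55},
    {"tx": 0, "ty": 0, "tz": -4, "wx": 0, "wy": 0, "wz": 0, "jaw": 0.55},
    {"tx": 0, "ty": 0, "tz": -4, "wx": 0, "wy": 0, "wz": 0, "jaw": 0.3},
    {"tx": 0, "ty": 0, "tz": -4, "wx": 0, "wy": 0, "wz": 0, "jaw": 0.3},
    {"tx": 0, "ty": 0, "tz": -4, "wx": 0, "wy": 0, "wz": 0, "jaw": 0.3},
    {"tx": 0, "ty": 0, "tz": -4, "wx": 0, "wy": 0, "wz": 0, "jaw": 0.3},
    {"tx": 0, "ty": 0, "tz": -4, "wx": 0, "wy": 0, "wz": 0, "jaw": 0.3}
  ]
}}

```text
clock: 4.72
eef_pos: [0.5392, -0.1479, 0.0306]
tcp_rot: [3.105, 0.475, 0.001]
wrist_force: [-1.6, 0.2, 4.8]
grip_width: 0.0312
grip_force: 62.5
```

Call:
{"name": "arm_command", "arguments": {
  "motion": [
    {"tx": 0, "ty": 0, "tz": 0, "wx": 0, "wy": 0, "wz": 0, "jaw": 0.5},
    {"tx": 0, "ty": 0, "tz": 0, "wx": 0, "wy": 0, "wz": 0, "jaw": 0.5},
    {"tx": 0, "ty": 0, "tz": 3, "wx": 0, "wy": 0, "wz": 0, "jaw": 0.5},
    {"tx": 0, "ty": 0, "tz": 3, "wx": 0, "wy": 0, "wz": 0, "jaw": 0.5},
    {"tx": 0, "ty": 0, "tz": 3, "wx": 0, "wy": 0, "wz": 0, "jaw": 0.3},
    {"tx": 0, "ty": 0, "tz": 3, "wx": 0, "wy": 0, "wz": 0, "jaw": 0.3},
    {"tx": 0, "ty": 0, "tz": 3, "wx": 0, "wy": 0, "wz": 0, "jaw": 0.3},
    {"tx": 0, "ty": 0, "tz": 3, "wx": 0, "wy": 0, "wz": 0, "jaw": 0.3},
    {"tx": 0, "ty": 0, "tz": 3, "wx": 0, "wy": 0, "wz": 0, "jaw": 0.3}
  ]
}}

```text
clock: 5.47
eef_pos: [0.5392, -0.1477, 0.0336]
tcp_rot: [3.105, 0.475, 0.001]
wrist_force: [-0.7, -0.2, 5.1]
grip_width: 0.0313
grip_force: 59.2
```

Call:
{"name": "arm_command", "arguments": {
  "motion": [
    {"tx": 0, "ty": 0, "tz": 5, "wx": 0, "wy": 0, "wz": 0, "jaw": 0.3},
    {"tx": 0, "ty": 0, "tz": 15, "wx": 0, "wy": 0, "wz": 0, "jaw": 0.3},
    {"tx": 0, "ty": 0, "tz": 30, "wx": 0, "wy": 0, "wz": 0, "jaw": 0.3},
    {"tx": 0, "ty": 0, "tz": 50, "wx": 0, "wy": 0, "wz": 0, "jaw": 0.3},
    {"tx": 0, "ty": 0, "tz": 70, "wx": 0, "wy": 0, "wz": 0, "jaw": 0.3},
    {"tx": 0, "ty": 0, "tz": 80, "wx": 0, "wy": 0, "wz": 0, "jaw": 0.3},
    {"tx": 0, "ty": 0, "tz": 80, "wx": 0, "wy": 0, "wz": 0, "jaw": 0.3},
    {"tx": 0, "ty": 0, "tz": 80, "wx": 0, "wy": 0, "wz": 0, "jaw": 0.3}
  ]
}}

```text
clock: 6.13
eef_pos: [0.5392, -0.1478, 0.1138]
tcp_rot: [3.105, 0.475, 0.002]
wrist_force: [-0.3, -0.2, -1.8]
grip_width: 0.0313
grip_force: 59.5
```

```bash
python3 - <<'E'
from h import *
import pickle
c=capture("wrist"); s=state(); W=cloud(c); T=rot(s["tcp_rot"]); print(s["eef_pos"],np.degrees(np.arctan2(T[1,0],T[0,0])),s["wrist_force"],s["grip_width"],s["clock"])
pickle.dump((c,s),open("held.pkl","wb"))
cv2.imwrite("pics/held.png",c["frame"])
L=(W-s["eef_pos"])@T*1000   # tool coords
q=cv2.cvtColor(c["frame"],cv2.COLOR_BGR2HSV)
m=np.isfinite(L[...,0])&(abs(L[...,1])<15)&(abs(L[...,0])<45)&(L[...,2]>-20)&(L[...,2]<22)&(L[...,2]>-14)
P=L[m]; print(m.sum(),np.percentile(P,[1,50,99],axis=0).round(1))
E
```

```text
[ 0.53848654 -0.14756258  0.11289456] 17.397938787144703 [ 0.24982295  0.97008804 -1.08469955] 0.03146728826539993 6.1833
16562 [[-25.6 -14.7 -12.5]
 [ 10.5   0.2  -9.4]
 [ 31.6  14.6  15.5]]
```

View pics/held.png

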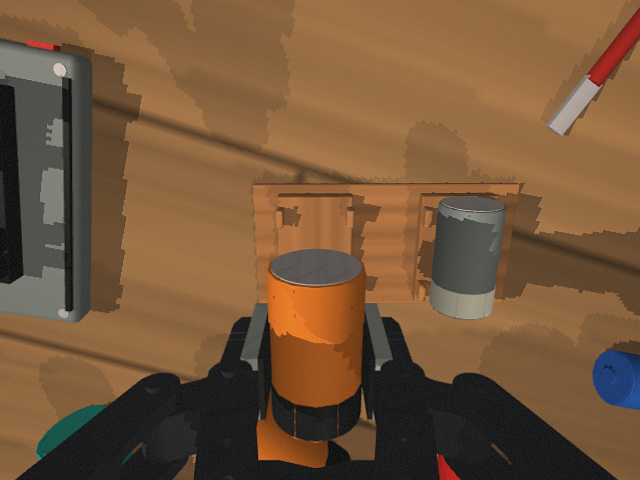

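The cell is held level and centred. Its tail is at tool x of about +30.7 mm, and its axis is 5 mm ahead of the TCP. Now I'll carry it above the cradle and turn it.

Call:
{"name": "arm_command", "arguments": {
  "motion": [
    {"tx": 0, "ty": 10, "tz": 20, "wx": 0, "wy": 0, "wz": 0, "jaw": 0.3},
    {"tx": -4, "ty": 35, "tz": 37, "wx": 0, "wy": 0, "wz": -2, "jaw": 0.3},
    {"tx": -9, "ty": 65, "tz": 37, "wx": 0, "wy": 0, "wz": -4, "jaw": 0.3},
    {"tx": -15, "ty": 95, "tz": 37, "wx": 0, "wy": 0, "wz": -6, "jaw": 0.3},
    {"tx": -20, "ty": 125, "tz": 37, "wx": 0, "wy": 0, "wz": -8, "jaw": 0.3},
    {"tx": -25, "ty": 155, "tz": 37, "wx": 0, "wy": 0, "wz": -10, "jaw": 0.3},
    {"tx": -26.9, "ty": 172, "tz": 37, "wx": 0, "wy": 0, "wz": -10.45, "jaw": 0.3},
    {"tx": -26.9, "ty": 177.3, "tz": 37, "wx": 0, "wy": 0, "wz": -10.45, "jaw": 0.3},
    {"tx": -26.9, "ty": 177.3, "tz": 37, "wx": 0, "wy": 0, "wz": -10.45, "jaw": 0.3},
    {"tx": -26.9, "ty": 177.3, "tz": 37, "wx": 0, "wy": 0, "wz": -10.45, "jaw": 0.3}
  ]
}}

```text
clock: 7.02
eef_pos: [0.5118, 0.0293, 0.1495]
tcp_rot: [3.135, 0.192, -0.002]
wrist_force: [-0.3, 0.3, -1.2]
grip_width: 0.0314
grip_force: 59.8
```

Call:
{"name": "arm_command", "arguments": {
  "motion": [
    {"tx": 0, "ty": 0, "tz": 0, "wx": -0.61, "wy": 4.96, "wz": 0, "jaw": 0.3},
    {"tx": 0, "ty": 0, "tz": 0, "wx": -1.21, "wy": 9.93, "wz": 0, "jaw": 0.3},
    {"tx": 0, "ty": 0, "tz": 0, "wx": -1.82, "wy": 14.89, "wz": 0, "jaw": 0.3},
    {"tx": 0, "ty": 0, "tz": 0, "wx": -2.42, "wy": 19.85, "wz": 0, "jaw": 0.3},
    {"tx": 0, "ty": 0, "tz": 0, "wx": -2.66, "wy": 21.84, "wz": 0, "jaw": 0.3},
    {"tx": 0, "ty": 0, "tz": 0, "wx": -2.66, "wy": 21.84, "wz": 0, "jaw": 0.3},
    {"tx": 0, "ty": 0, "tz": 0, "wx": -2.66, "wy": 21.84, "wz": 0, "jaw": 0.3},
    {"tx": 0, "ty": 0, "tz": 0, "wx": -2.66, "wy": 21.84, "wz": 0, "jaw": 0.3}
  ]
}}

```text
clock: 7.68
eef_pos: [0.5117, 0.0287, 0.15]
tcp_rot: [3.056, 0.184, -0.594]
wrist_force: [-0.5, -0.3, -1.6]
grip_width: 0.0314
grip_force: 59.7
```

```bash
cat > p.py <<'E'
from h import *
E_=np.array([.99265,.1210]); N_=np.array([-.1210,.99265]); BAY=np.array([.5214,.0307])
def pose():
    s=state(); T=rot(s["tcp_rot"]); d=(s["eef_pos"][:2]-BAY)*1000
    a=np.degrees(np.arcsin(-T[2,0])); yaw=np.degrees(np.arctan2(T[1,0],T[0,0])); roll=np.degrees(np.arcsin(T[2,1]))
    u,v,z=d@E_,d@N_,s["eef_pos"][2]*1000; A=np.radians(a)
    tc=u+30.7*np.cos(A)-21.5*np.sin(A); zc=z-30.7*np.sin(A)-21.5*np.cos(A)
    f=s["wrist_force"]; print(f"u {u:.2f} v {v:.2f} z {z:.2f} tilt {a:.2f} yaw {yaw:.2f} roll {roll:.2f} | tc {tc:.1f} zc {zc:.1f} | Fu {f[:2]@E_:.1f} Fv {f[:2]@N_:.1f} Fz {f[2]:.1f} | grip {s['grip_width']*1000:.1f} t {s['clock']:.2f}")
    return s
if __name__=="__main__": pose()
E
python3 p.py; python3 - <<'E'
from h import *
from p import *
c=capture("wrist"); s=state(); W=cloud(c); d=(W[...,:2]-BAY)*1000; U=d@E_; V=d@N_; Z=W[...,2]*1000; ok=np.isfinite(U)
def rep(k,m): print(k,m.sum(),"U",np.percentile(U[m],[1,50,99]).round(1),"V",np.percentile(V[m],[1,50,99]).round(1)) if m.sum()>5 else print(k,"none")
rep("springwall",ok&(Z>52)&(Z<58)&(U>35)&(U<70)&(abs(V)<30))
for sg in(1,-1): rep("ribS%d"%sg,ok&(Z>39)&(Z<47)&(U>8)&(U<33)&(sg*V>13)&(sg*V<28))
rep("spring",ok&(Z>38)&(Z<56)&(U>15)&(U<35)&(abs(V)<9)&(c["frame"].max(2)>90))
T=rot(s["tcp_rot"]); L=(W-s["eef_pos"])@T*1000
m=np.isfinite(L[...,0])&(abs(L[...,1])<20)&(abs(L[...,0]-25)<20)&(abs(L[...,2]-5)<18.5)
P=L[m]; e=P[P[:,0]>29]; print("tail",len(e),np.percentile(e,[5,50,95],axis=0).round(1).tolist())
t=P[(P[:,0]<25)]
from scipy.optimize import least_squares
r=least_squares(lambda p:np.hypot(t[:,1]-p[0]-p[2]*t[:,0],t[:,2]-p[1]-p[3]*t[:,0])-16.5,[0,5,0,0],loss="soft_l1").x; print("axis y,z,slopes",r)
cv2.imwrite("pics/tilt.png",c["frame"])
E
```

```text
u -9.84 v -0.82 z 149.99 tilt 22.00 yaw 6.88 roll -0.00 | tc 10.6 zc 118.6 | Fu -0.6 Fv -0.2 Fz -1.6 | grip 31.4 t 7.68
springwall 3438 U [36.8 47.9 54.5] V [-20.3  -0.2  20. ]
ribS1 178 U [15.1 22.3 27. ] V [17.2 18.5 20.2]
ribS-1 181 U [15.2 22.3 27.1] V [-20.7 -19.1 -17.7]
spring 548 U [23.4 27.5 34.7] V [-6.1  0.4  6.3]
tail 3491 [[29.6, -12.3, -9.8], [31.1, 0.8, 0.6], [31.6, 13.5, 16.3]]
axis y,z,slopes [5.34528979e-01 5.38168876e+00 2.32802321e-03 2.32653120e-02]
```

View pics/tilt.png

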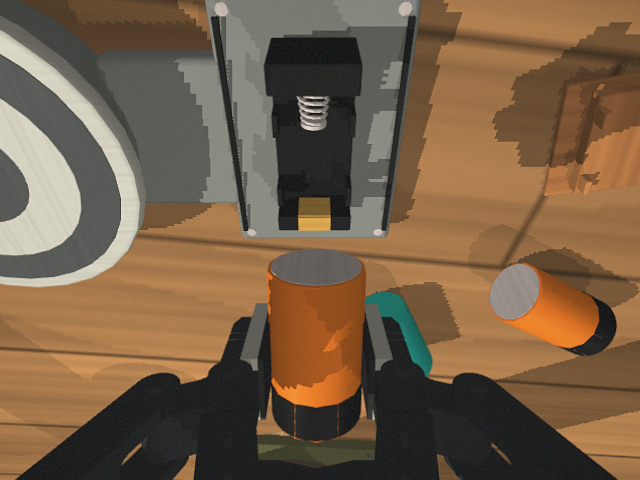

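The tilt picture shows the cell held nose-up at 22°, tail at (317,265), with the spring at (313,110) and brass at (314,215). The rib and spring positions match my bay estimate to within 0.3 mm. I'll descend a little and average the lateral offset over a few frames.

Call:
{"name": "arm_command", "arguments": {
  "motion": [
    {"tx": 0, "ty": 0.5, "tz": -15, "wx": 0, "wy": 0, "wz": 0, "jaw": 0.3},
    {"tx": 0, "ty": 0.5, "tz": -35, "wx": 0, "wy": 0, "wz": 0, "jaw": 0.3},
    {"tx": 0, "ty": 0.5, "tz": -55, "wx": 0, "wy": 0, "wz": 0, "jaw": 0.3},
    {"tx": 0, "ty": 0.5, "tz": -68, "wx": 0, "wy": 0, "wz": 0, "jaw": 0.3},
    {"tx": 0, "ty": 0.5, "tz": -68, "wx": 0, "wy": 0, "wz": 0, "jaw": 0.3},
    {"tx": 0, "ty": 0.5, "tz": -68, "wx": 0, "wy": 0, "wz": 0, "jaw": 0.3},
    {"tx": 0, "ty": 0.5, "tz": -68, "wx": 0, "wy": 0, "wz": 0, "jaw": 0.3}
  ]
}}

```text
clock: 8.32
eef_pos: [0.5123, 0.0299, 0.0834]
tcp_rot: [3.056, 0.185, -0.592]
wrist_force: [0.5, 0.9, -1.2]
grip_width: 0.031
grip_force: 59.7
```

```bash
cat > lat.py <<'E'
from p import *
from scipy.optimize import least_squares
for i in range(4):
    c=capture("wrist"); s=pose(); W=cloud(c); d=(W[...,:2]-BAY)*1000; U=d@E_; V=d@N_; Z=W[...,2]*1000; ok=np.isfinite(U)
    r=[np.median(V[ok&(Z>40)&(Z<46)&(U>14)&(U<28)&(sg*V>13)&(sg*V<28)]) for sg in(1,-1)]
    w=V[ok&(Z>52)&(Z<58)&(U>41)&(U<52)&(abs(V)<30)]
    T=rot(s["tcp_rot"]); L=(W-s["eef_pos"])@T*1000
    m=np.isfinite(L[...,0])&(abs(L[...,1])<14)&(L[...,0]>-20)&(L[...,0]<27)&(L[...,2]<8)&(L[...,2]>-14)
    t=np.dstack([U,V,Z])[m]
    A=np.radians(22)
    f=least_squares(lambda p:np.hypot(t[:,1]-p[0]-p[2]*t[:,0],(t[:,2]-p[1])*np.cos(A)+t[:,0]*np.sin(A))-16.5,[0,70,0],loss="soft_l1").x
    print("ribs",np.round(r,2),np.mean(r).round(2),"wall",(np.percentile(w,[2,98]).mean()).round(2),"cell v",f[0].round(2),"slope deg",np.degrees(f[2]).round(2))
E
python3 lat.py
```

```text
u -8.74 v 0.33 z 83.57 tilt 21.87 yaw 6.94 roll 0.01 | tc 11.7 zc 52.2 | Fu 0.3 Fv -0.0 Fz -1.7 | grip 31.5 t 8.37
ribs [ 18.54 -18.58] -0.02 wall -0.14 cell v -0.23 slope deg 0.22
u -8.61 v 0.38 z 83.57 tilt 21.85 yaw 6.94 roll 0.01 | tc 11.9 zc 52.2 | Fu 0.3 Fv 0.2 Fz -1.4 | grip 31.0 t 8.42
ribs [ 18.53 -18.57] -0.02 wall -0.14 cell v -0.24 slope deg 0.35
u -8.61 v 0.37 z 83.47 tilt 21.86 yaw 6.94 roll 0.01 | tc 11.9 zc 52.1 | Fu 0.6 Fv 0.3 Fz -1.3 | grip 31.2 t 8.47
ribs [ 18.49 -18.54] -0.03 wall -0.14 cell v -0.2 slope deg 0.29
u -8.64 v 0.41 z 83.34 tilt 21.87 yaw 6.95 roll 0.01 | tc 11.8 zc 51.9 | Fu -0.1 Fv -1.1 Fz -1.6 | grip 31.4 t 8.52
ribs [ 18.49 -18.55] -0.03 wall -0.13 cell v -0.18 slope deg 0.23
```

Lateral alignment is within 0.3 mm. Lowering until the tail is just above the cradle floor.

Call:
{"name": "arm_command", "arguments": {
  "motion": [
    {"tx": 0, "ty": 0, "tz": -7, "wx": 0, "wy": 0, "wz": 0, "jaw": 0.3},
    {"tx": 0, "ty": 0, "tz": -13, "wx": 0, "wy": 0, "wz": 0, "jaw": 0.3},
    {"tx": 0, "ty": 0, "tz": -17, "wx": 0, "wy": 0, "wz": 0, "jaw": 0.3},
    {"tx": 0, "ty": 0, "tz": -19, "wx": 0, "wy": 0, "wz": 0, "jaw": 0.3},
    {"tx": 0, "ty": 0, "tz": -19, "wx": 0, "wy": 0, "wz": 0, "jaw": 0.3},
    {"tx": 0, "ty": 0, "tz": -19, "wx": 0, "wy": 0, "wz": 0, "jaw": 0.3},
    {"tx": 0, "ty": 0, "tz": -19, "wx": 0, "wy": 0, "wz": 0, "jaw": 0.3}
  ]
}}

```text
clock: 9.1
eef_pos: [0.5122, 0.0301, 0.0632]
tcp_rot: [3.056, 0.186, -0.594]
wrist_force: [-0.1, -0.2, -1.5]
grip_width: 0.0309
grip_force: 59.7
```

```bash
python3 p.py
```

```text
u -9.25 v 0.51 z 63.23 tilt 22.01 yaw 6.95 roll -0.00 | tc 11.2 zc 31.8 | Fu -0.1 Fv -0.2 Fz -1.5 | grip 30.9 t 9.10
```

Call:
{"name": "arm_command", "arguments": {
  "motion": [
    {"tx": 2, "ty": 0.24, "tz": 0, "wx": 0, "wy": 0, "wz": 0, "jaw": 0.3},
    {"tx": 4, "ty": 0.48, "tz": 0, "wx": 0, "wy": 0, "wz": 0, "jaw": 0.3},
    {"tx": 6, "ty": 0.73, "tz": 0, "wx": 0, "wy": 0, "wz": 0, "jaw": 0.3},
    {"tx": 8, "ty": 0.97, "tz": 0, "wx": 0, "wy": 0, "wz": 0, "jaw": 0.3},
    {"tx": 8.9, "ty": 1.1, "tz": 0, "wx": 0, "wy": 0, "wz": 0, "jaw": 0.3},
    {"tx": 8.9, "ty": 1.1, "tz": 0, "wx": 0, "wy": 0, "wz": 0, "jaw": 0.3},
    {"tx": 8.9, "ty": 1.1, "tz": 0, "wx": 0, "wy": 0, "wz": 0, "jaw": 0.3},
    {"tx": 8.9, "ty": 1.1, "tz": 0, "wx": 0, "wy": 0, "wz": 0, "jaw": 0.3}
  ]
}}

```text
clock: 9.77
eef_pos: [0.5201, 0.0311, 0.0633]
tcp_rot: [3.055, 0.186, -0.597]
wrist_force: [-4.1, 0.1, -0.4]
grip_width: 0.0311
grip_force: 59.7
```

```bash
python3 p.py; python3 lat.py | tail -2
```

```text
u -1.22 v 0.54 z 63.30 tilt 22.10 yaw 6.95 roll -0.00 | tc 19.1 zc 31.8 | Fu -4.0 Fv 0.6 Fz -0.4 | grip 31.1 t 9.77
u -0.83 v 0.52 z 63.30 tilt 22.05 yaw 6.95 roll -0.00 | tc 19.6 zc 31.8 | Fu -4.6 Fv -0.3 Fz 0.0 | grip 31.5 t 9.97
ribs [ 18.33 -18.36] -0.02 wall -0.06 cell v -0.08 slope deg 0.22
```

Spring force is about 4.5 N at 4 mm of travel, as predicted. I'll push 6.3 mm further.

Call:
{"name": "arm_command", "arguments": {
  "motion": [
    {"tx": 2, "ty": 0.24, "tz": 0, "wx": 0, "wy": 0, "wz": 0, "jaw": 0.3},
    {"tx": 4, "ty": 0.48, "tz": 0, "wx": 0, "wy": 0, "wz": 0, "jaw": 0.3},
    {"tx": 5.5, "ty": 0.67, "tz": 0, "wx": 0, "wy": 0, "wz": 0, "jaw": 0.3},
    {"tx": 6.3, "ty": 0.77, "tz": 0, "wx": 0, "wy": 0, "wz": 0, "jaw": 0.3},
    {"tx": 6.3, "ty": 0.77, "tz": 0, "wx": 0, "wy": 0, "wz": 0, "jaw": 0.3},
    {"tx": 6.3, "ty": 0.77, "tz": 0, "wx": 0, "wy": 0, "wz": 0, "jaw": 0.3},
    {"tx": 6.3, "ty": 0.77, "tz": 0, "wx": 0, "wy": 0, "wz": 0, "jaw": 0.3}
  ]
}}

```text
clock: 10.55
eef_pos: [0.5249, 0.0317, 0.0633]
tcp_rot: [3.054, 0.185, -0.602]
wrist_force: [-7.3, -1.3, 0.5]
grip_width: 0.0313
grip_force: 59.6
```

```bash
python3 p.py; python3 - <<'E'
from p import *
# is the cell still square in the grip? + rotation table for lowering about the tail corner
c=capture("wrist"); s=pose(); W=cloud(c); T=rot(s["tcp_rot"]); L=(W-s["eef_pos"])@T*1000
m=np.isfinite(L[...,0])&(abs(L[...,1])<20)&(abs(L[...,0]-10)<40)&(abs(L[...,2]-5)<17.5)
t=L[m]; t=t[(t[:,0]<26)&(t[:,0]>-20)&(abs(t[:,1])<12)&(t[:,2]<0)]
from scipy.optimize import least_squares
print(least_squares(lambda p:np.hypot(t[:,1]-p[0]-p[2]*t[:,0],t[:,2]-p[1]-p[3]*t[:,0])-16.5,[0,5,0,0],loss="soft_l1").x)
def tgt(a,tc,zc):
    A=np.radians(a); return np.array([tc-30.7*np.cos(A)+21.5*np.sin(A),zc+30.7*np.sin(A)+21.5*np.cos(A)])
p0=tgt(22,25.9,31.8)
for a in(22,19,16,13,10,7,4,2,0):
    q=tgt(a,32.5-6.6*a/22,30.5+1.3*a/22)-p0; b=a-22
    print(a,"tx %.1f ty %.1f tz %.1f wx %.2f wy %.2f"%(q[0]*E_[0],q[0]*E_[1],q[1],b*N_[0],b*N_[1]))
E
```

```text
u 3.55 v 0.55 z 63.32 tilt 22.30 yaw 6.95 roll -0.01 | tc 23.8 zc 31.8 | Fu -7.4 Fv -0.4 Fz 0.5 | grip 31.3 t 10.55
u 3.55 v 0.55 z 63.32 tilt 22.30 yaw 6.95 roll -0.01 | tc 23.8 zc 31.8 | Fu -7.5 Fv -1.4 Fz -0.7 | grip 30.9 t 10.60
[ 5.71590411e-01  5.53044439e+00 -2.61888263e-03  8.65432295e-03]
22 tx 0.0 ty 0.0 tz 0.0 wx -0.00 wy 0.00
19 tx -0.7 ty -0.1 tz -1.3 wx 0.36 wy -2.98
16 tx -1.4 ty -0.2 tz -2.7 wx 0.73 wy -5.96
13 tx -2.0 ty -0.2 tz -4.1 wx 1.09 wy -8.93
10 tx -2.5 ty -0.3 tz -5.6 wx 1.45 wy -11.91
7 tx -2.9 ty -0.4 tz -7.2 wx 1.81 wy -14.89
4 tx -3.3 ty -0.4 tz -8.9 wx 2.18 wy -17.87
2 tx -3.5 ty -0.4 tz -10.1 wx 2.42 wy -19.85
0 tx -3.7 ty -0.4 tz -11.2 wx 2.66 wy -21.84
```

Call:
{"name": "arm_command", "arguments": {
  "motion": [
    {"tx": 1.5, "ty": 0.18, "tz": 0, "wx": 0, "wy": 0, "wz": 0, "jaw": 0.3},
    {"tx": 3.2, "ty": 0.39, "tz": 0, "wx": 0, "wy": 0, "wz": 0, "jaw": 0.3},
    {"tx": 3.2, "ty": 0.39, "tz": 0, "wx": 0, "wy": 0, "wz": 0, "jaw": 0.3},
    {"tx": 3.2, "ty": 0.39, "tz": 0, "wx": 0, "wy": 0, "wz": 0, "jaw": 0.3},
    {"tx": 3.2, "ty": 0.39, "tz": 0, "wx": 0, "wy": 0, "wz": 0, "jaw": 0.3},
    {"tx": 3.2, "ty": 0.39, "tz": 0, "wx": 0, "wy": 0, "wz": 0, "jaw": 0.3}
  ]
}}

```text
clock: 11.1
eef_pos: [0.527, 0.0319, 0.0634]
tcp_rot: [3.053, 0.185, -0.605]
wrist_force: [-8.6, -2.4, 2.1]
grip_width: 0.0308
grip_force: 59.6
```

```bash
python3 p.py
```

```text
u 5.72 v 0.54 z 63.35 tilt 22.43 yaw 6.95 roll -0.01 | tc 25.9 zc 31.8 | Fu -8.9 Fv -1.4 Fz 2.1 | grip 30.8 t 11.10
```

Compression is at target with 9 N. Now I'll rotate the nose down about the tail corner, halfway first.

Call:
{"name": "arm_command", "arguments": {
  "motion": [
    {"tx": -0.3, "ty": 0, "tz": -0.7, "wx": 0.18, "wy": -1.5, "wz": 0, "jaw": 0.3},
    {"tx": -0.7, "ty": -0.1, "tz": -1.3, "wx": 0.36, "wy": -2.98, "wz": 0, "jaw": 0.3},
    {"tx": -1.0, "ty": -0.1, "tz": -2.0, "wx": 0.55, "wy": -4.47, "wz": 0, "jaw": 0.3},
    {"tx": -1.4, "ty": -0.2, "tz": -2.7, "wx": 0.73, "wy": -5.96, "wz": 0, "jaw": 0.3},
    {"tx": -1.7, "ty": -0.2, "tz": -3.4, "wx": 0.91, "wy": -7.45, "wz": 0, "jaw": 0.3},
    {"tx": -2.0, "ty": -0.2, "tz": -4.1, "wx": 1.09, "wy": -8.93, "wz": 0, "jaw": 0.3},
    {"tx": -2.3, "ty": -0.3, "tz": -4.8, "wx": 1.27, "wy": -10.4, "wz": 0, "jaw": 0.3},
    {"tx": -2.5, "ty": -0.3, "tz": -5.6, "wx": 1.45, "wy": -11.91, "wz": 0, "jaw": 0.3},
    {"tx": -2.5, "ty": -0.3, "tz": -5.6, "wx": 1.45, "wy": -11.91, "wz": 0, "jaw": 0.3},
    {"tx": -2.5, "ty": -0.3, "tz": -5.6, "wx": 1.45, "wy": -11.91, "wz": 0, "jaw": 0.3},
    {"tx": -2.5, "ty": -0.3, "tz": -5.6, "wx": 1.45, "wy": -11.91, "wz": 0, "jaw": 0.3}
  ]
}}

```text
clock: 12.02
eef_pos: [0.5242, 0.0316, 0.0573]
tcp_rot: [3.112, 0.189, -0.284]
wrist_force: [-8.6, -2.4, 0.4]
grip_width: 0.0312
grip_force: 59.6
```

```bash
python3 p.py; python3 - <<'E'
from p import *
c=capture("wrist"); s=state(); W=cloud(c); T=rot(s["tcp_rot"]); L=(W-s["eef_pos"])@T*1000
from scipy.optimize import least_squares
m=np.isfinite(L[...,0])&(abs(L[...,1])<12)&(L[...,0]<26)&(L[...,0]>-20)&(L[...,2]<0)&(L[...,2]>-13)
t=L[m]; print(least_squares(lambda p:np.hypot(t[:,1]-p[0]-p[2]*t[:,0],t[:,2]-p[1]-p[3]*t[:,0])-16.5,[0,5,0,0],loss="soft_l1").x.round(3))
E
```

```text
u 2.90 v 0.57 z 57.34 tilt 10.42 yaw 6.96 roll -0.01 | tc 29.2 zc 30.6 | Fu -8.8 Fv -1.3 Fz 0.4 | grip 31.2 t 12.02
[ 0.596  5.626 -0.006  0.006]
```

Call:
{"name": "arm_command", "arguments": {
  "motion": [
    {"tx": 0, "ty": 0, "tz": -0.7, "wx": 0.18, "wy": -1.5, "wz": 0, "jaw": 0.3},
    {"tx": -0.1, "ty": 0, "tz": -1.5, "wx": 0.36, "wy": -2.98, "wz": 0, "jaw": 0.3},
    {"tx": -0.3, "ty": 0, "tz": -2.3, "wx": 0.55, "wy": -4.5, "wz": 0, "jaw": 0.3},
    {"tx": -0.4, "ty": -0.1, "tz": -3.2, "wx": 0.73, "wy": -5.96, "wz": 0, "jaw": 0.3},
    {"tx": -0.5, "ty": -0.1, "tz": -3.8, "wx": 0.85, "wy": -7, "wz": 0, "jaw": 0.3},
    {"tx": -0.6, "ty": -0.1, "tz": -4.4, "wx": 0.97, "wy": -7.94, "wz": 0, "jaw": 0.3},
    {"tx": -0.7, "ty": -0.1, "tz": -5, "wx": 1.1, "wy": -9, "wz": 0, "jaw": 0.3},
    {"tx": -0.8, "ty": -0.1, "tz": -5.5, "wx": 1.25, "wy": -10.25, "wz": 0, "jaw": 0.3},
    {"tx": -0.8, "ty": -0.1, "tz": -5.5, "wx": 1.25, "wy": -10.25, "wz": 0, "jaw": 0.3},
    {"tx": -0.8, "ty": -0.1, "tz": -5.5, "wx": 1.25, "wy": -10.25, "wz": 0, "jaw": 0.3},
    {"tx": -0.8, "ty": -0.1, "tz": -5.5, "wx": 1.25, "wy": -10.25, "wz": 0, "jaw": 0.3}
  ]
}}

```text
clock: 12.98
eef_pos: [0.5235, 0.0316, 0.0518]
tcp_rot: [-3.136, -0.191, 0.002]
wrist_force: [-9.1, -1.7, 2.8]
grip_width: 0.0312
grip_force: 60.2
```

```bash
python3 p.py
```

```text
u 2.20 v 0.60 z 51.77 tilt 0.06 yaw 6.96 roll -0.01 | tc 32.9 zc 30.2 | Fu -9.3 Fv -0.6 Fz 2.8 | grip 31.2 t 12.98
```

The cell is level at floor height and behind the brass. I'll ease back so the button meets the brass.

Call:
{"name": "arm_command", "arguments": {
  "motion": [
    {"tx": -0.8, "ty": -0.1, "tz": 0, "wx": 0, "wy": 0, "wz": 0, "jaw": 0.3},
    {"tx": -1.6, "ty": -0.2, "tz": 0, "wx": 0, "wy": 0, "wz": 0, "jaw": 0.3},
    {"tx": -2.4, "ty": -0.3, "tz": 0, "wx": 0, "wy": 0, "wz": 0, "jaw": 0.3},
    {"tx": -3.2, "ty": -0.4, "tz": 0, "wx": 0, "wy": 0, "wz": 0, "jaw": 0.3},
    {"tx": -4, "ty": -0.5, "tz": 0, "wx": 0, "wy": 0, "wz": 0, "jaw": 0.3},
    {"tx": -4, "ty": -0.5, "tz": 0, "wx": 0, "wy": 0, "wz": 0, "jaw": 0.3},
    {"tx": -4, "ty": -0.5, "tz": 0, "wx": 0, "wy": 0, "wz": 0, "jaw": 0.3}
  ]
}}

```text
clock: 13.57
eef_pos: [0.5214, 0.0313, 0.0519]
tcp_rot: [-3.135, -0.19, -0.004]
wrist_force: [-5.6, -1.7, -0.1]
grip_width: 0.0312
grip_force: 59.9
```

```bash
python3 p.py
```

```text
u 0.10 v 0.57 z 51.85 tilt -0.13 yaw 6.95 roll -0.01 | tc 30.9 zc 30.4 | Fu -5.8 Fv -1.0 Fz -0.1 | grip 31.2 t 13.57
```

Call:
{"name": "arm_command", "arguments": {
  "motion": [
    {"tx": 0, "ty": 0, "tz": -0.7, "wx": 0, "wy": 0, "wz": 0, "jaw": 0.3},
    {"tx": 0, "ty": 0, "tz": -0.7, "wx": 0, "wy": 0, "wz": 0, "jaw": 0.3},
    {"tx": 0, "ty": 0, "tz": -0.7, "wx": 0, "wy": 0, "wz": 0, "jaw": 0.6},
    {"tx": 0, "ty": 0, "tz": -0.7, "wx": 0, "wy": 0, "wz": 0, "jaw": 0.6},
    {"tx": 0, "ty": 0, "tz": -0.7, "wx": 0, "wy": 0, "wz": 0, "jaw": 0.6},
    {"tx": 0, "ty": 0, "tz": -0.7, "wx": 0, "wy": 0, "wz": 0, "jaw": 0.6},
    {"tx": 0, "ty": 0, "tz": -0.7, "wx": 0, "wy": 0, "wz": 0, "jaw": 0.6}
  ]
}}

```text
clock: 14.15
eef_pos: [0.5244, 0.0315, 0.0519]
tcp_rot: [-3.135, -0.19, -0.012]
wrist_force: [0.4, 0.2, 0.4]
grip_width: 0.0509
grip_force: 0.0
```

Call:
{"name": "arm_command", "arguments": {
  "motion": [
    {"tx": 0, "ty": 0, "tz": 8, "wx": 0, "wy": 0, "wz": 0, "jaw": 0.6},
    {"tx": 0, "ty": 0, "tz": 20, "wx": 0, "wy": 0, "wz": 0, "jaw": 0.6},
    {"tx": 0, "ty": 0, "tz": 40, "wx": 0, "wy": 0, "wz": 0, "jaw": 0.6},
    {"tx": 0, "ty": 0, "tz": 65, "wx": 0, "wy": 0, "wz": 0, "jaw": 0.6},
    {"tx": 0, "ty": 0, "tz": 90, "wx": 0, "wy": 0, "wz": 0, "jaw": 0.6},
    {"tx": 0, "ty": 0, "tz": 115, "wx": 0, "wy": 0, "wz": 0, "jaw": 0.6},
    {"tx": 0, "ty": 0, "tz": 130, "wx": 0, "wy": 0, "wz": 0, "jaw": 0.6},
    {"tx": 0, "ty": 0, "tz": 130, "wx": 0, "wy": 0, "wz": 0, "jaw": 0.6},
    {"tx": 0, "ty": 0, "tz": 130, "wx": 0, "wy": 0, "wz": 0, "jaw": 0.6}
  ]
}}

```text
clock: 14.9
eef_pos: [0.5239, 0.0315, 0.1828]
tcp_rot: [-3.136, -0.19, -0.014]
wrist_force: [-0.4, -0.1, 0.2]
grip_width: 0.0511
grip_force: 0.0
```

```bash
python3 - <<'E'
from p import *
from scipy.optimize import least_squares
pose(); c=capture("wrist"); W=cloud(c); cv2.imwrite("pics/fin.png",c["frame"])
d=(W[...,:2]-BAY)*1000; U=d@E_; V=d@N_; Z=W[...,2]*1000
m=np.isfinite(U)&(abs(U)<24)&(abs(V)<14)&(Z>46)&(Z<75)
t=np.stack([U[m],V[m],Z[m]],1)
print(m.sum(),least_squares(lambda p:np.hypot(t[:,1]-p[0]-p[2]*t[:,0],t[:,2]-p[1]-p[3]*t[:,0])-16.5,[0,46,0,0],loss="soft_l1").x.round(4), "v,z,slopes")
q=np.isfinite(U)&(abs(V)<8)&(Z>58)&(Z<70); print("top extent U",np.percentile(U[q],[.5,99.5]).round(1))
E
```

```text
u 2.60 v 0.46 z 182.79 tilt -0.50 yaw 6.95 roll 0.02 | tc 33.5 zc 161.6 | Fu -0.4 Fv -0.0 Fz 0.2 | grip 51.1 t 14.90
3264 [ 2.17700e-01  4.60602e+01  1.20000e-03 -9.20000e-03] v,z,slopes
top extent U [-27.2  30.7]
```

View pics/fin.png

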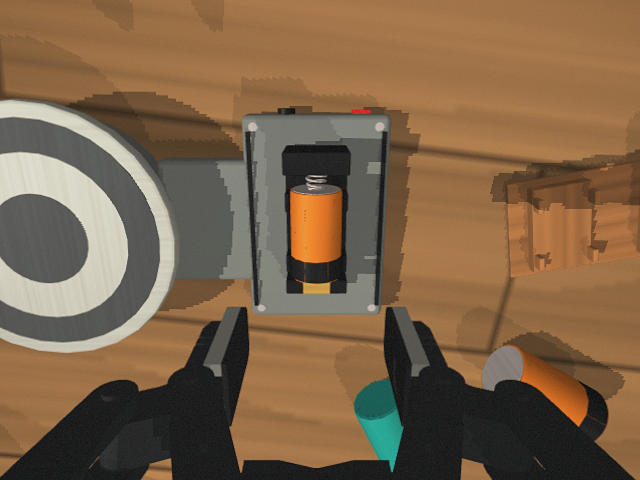

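The picture shows the cell seated between the spring at (316,180) and the brass at (316,288). It is level, with its body spanning −27 to +31 mm along the cradle as a home cell should, and the gripper is clear. Handing in.

```bash
python3 -c "
from plant import *
print(sign_off())"
```

```text
the job is handed in; nothing more can be done
None
```

The fresh orange cell lies level and fully home in the cradle, button behind the brass, released and handed in at about 15 s; measured wrist force stayed under about 10 N, and I moved nothing else.

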